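Drive the core sampler's piston home with the ejector rod

TASK

Take the ejector rod off its rest by the bare shaft and push it, tip first, partway into the flared mouth of the core sampler's tube; let go there, take a fresh hold on the handle behind the collar, and push on until the piston inside is fully home against its end stop, which you must feel. Do not jam the rod; finish with a firm push of about 15 N on the piston, never over 25 N, then let go and leave the rod in the tube. Leave the timer, fruit, petri dishes and seed cup where they are.

Things in the scene. Friction and masses are not known exactly. Their poses are not given: they have to be found in the camera images.
- corer: core sampler, fixed: level steel tube 165 mm long, 26 mm outside, bore 16.6 mm, in two clamps (93 mm high) on a base 150 x 85 x 12 mm that starts 20 mm behind the mouth. Origin on the table below the mouth; z up; x runs along the tube from the mouth inward, the way to push. The mouth is flared, 38 mm outside, 29 mm inside, narrowing to the bore within 11 mm
- mouth (a point): centre of the flared mouth's rim plane, on the tube's axis, 75 mm above the table; axes as corer
- piston (a joint): metres the white piston has been pushed along the tube from the back end of its stroke: starts at 0 to 0.006, 0.03 is fully home, a hard stop. Its 50 mm long body sits in the tube; the stop is adjustable, so that how deep it lies is not known: at home the rod's tip is 118 to 148 mm inside the mouth. It drags with about 6 N while moved (more when fast) and stays where left
- ejector: the ejector mechanism inside the core sampler's tube, piston and stop; fixed, origin and axes as corer, so this pose does not show where the piston is
- rod: loose steel ejector rod, 226 mm long, 14 mm thick, 0.15 to 0.3 kg, balanced near its origin on the axis at mid-length; x points to the tip (it may roll about x). Bare shaft from the tip (x = 113 mm, chamfered 4 mm) to x = -37; collar 34 mm across, x = -37 to -43, which stays outside the tube, 2 to 32 mm short of the mouth at home; then the dark ridged handle, 14 mm thick, to x = -113
- rod_tip (a point): end of the rod's tip, on its axis
- collar (a point): centre of the collar's front face, on the rod's axis, 150 mm behind the tip
- handle (a point): point on the rod's axis at mid-handle, 80 mm behind the rod's origin. Let go with the tip 80 mm in, the rod sags in the bore by about 0.05 rad, handle low; level it again before pushing on, or it wedges
- rest: grey rod rest, fixed: base 224 x 56 x 8 mm, x lengthwise, origin on the table at its middle. The rod starts on it, axis 45 mm up, along x, tip to +x, origins in line. A grooved block (x = -110 to -52 mm, 41 mm wide, 52 mm high) hides the handle from the fingers; a notched post (x = 82 to 94 mm) carries the shaft, which is free between. Lift straight up
- timer: low white kitchen timer, 66 x 66 x 19 mm, a bystander; origin at the centre of its underside
- apple: apple, about 75 mm, a bystander; origin at its underside
- pear: standing pear, 52 x 52 x 76 mm, a bystander; origin at its underside
- petri_dishes: two stacked petri dishes, 90 x 91 x 32 mm, a bystander; origin at the underside
- seed_cup: lidded specimen cup with seeds, 62 x 62 x 73 mm, a bystander; origin at its underside
Mind the look-alikes: they are no part of the job. There is more than one size of the corer; the one meant has the size given above.

How it is judged:
By the outcome, as a careful person would: the job done as asked, in the order asked, and still so for the second after the job is handed in, with the robot touching nothing.
It also fails if it takes over 72 s, if anything falls off the work surface, if the arm or the gripper's body presses on something with over 40 N, if the wrist force passes 120 N, or if a joint passes its speed limit or range.

ROBOT

A 6-joint arm with a two-finger parallel gripper is mounted at the origin on a cart in front of the work surface, level with it; the furniture and walls round the work are solid. World frame = base frame: x ahead of the robot, y to its left, z up, the work surface at z = 0. Lengths are in mm, angles in rad, forces in N, time in s.
With the tool pointing down it reaches from about 350 to 925 mm from the base axis. Payload 6.4 kg.
Tool frame: the origin (TCP) lies at the very end of the fingers, on their centre line; the grasp point (between the pads) lies 19 mm behind it; z points along the fingers, y is the direction in which the jaws open and shut (so a half turn about z gives the same grasp; the last joint's range is limited). The gripper opens to 94 mm and grips with 3 to 60 N. Pads are 16 mm wide; open, the fingers measure 119 mm over their backs; the gripper's body (75 mm by 177 mm) begins 78 mm behind the grasp point.
Start: joints at [-1.409, 0.245, 1.558, -0, 1.339, -0.174], TCP at [214.196, -613.705, 205.455] pointing down, gripper open.
Joint ranges: [-3.13, 3.13], [-1.02, 2.26], [0.13, 2.54], [-0.95, 4.09], [0.21, 2.88], [-2.74, 2.74]. Speed limits (rad/s): [2.57, 2.57, 3.14, 3.14, 3.14, 3.14].

INTERFACE

Orientations are given as a unit quaternion [x, y, z, w].
In Python, from rig import bot gives the robot as it stands.
- The arm moves only by the shell command python3 -m handwheel 'ROWS' [FORCE]. ROWS is JSON, a list of rows, each an object with "travel": the shift along the tool's x, y, z in mm, a list of three; "dr": the turn, a rotation vector about the tool's x, y, z in rad, a list of three; "claw": the opening, from 0 (shut) to 1 (fully open). A call has 1 to 12 rows; each row shifts and turns the commanded pose from where the row before left it, along the tool's axes as they then stand; what a row does not reach is not made up. A row lasts 1/12 s, in which the tool goes at most 41.7 mm and 7.16 degrees, less where a joint would pass 70% of its speed; a pose out of reach is approached as far as the arm can. A call with a gripper value outside its range is refused whole. The fingers move at their own pace and stop on an object; FORCE is the grip in N (left out, the last holds). Time passes only in rows, so rows that do not move let the fingers close. It gives the time, the measured TCP pose, the force and the opening at its end, in the units of the state.
- bot.get_obs(): the state, without advancing time (a new reading comes with each control period).
- bot.camera(name): name is "side" or "top"; returns (picture, depth): 420x560x3 uint8, red, green, blue; 420x560 float32, mm along the optical axis (not along the pixel's ray), 0 where there is no reading.
- bot.get_calibration(name): a dict with "fx", "fy", "cx", "cy" (pixels), "rvec" (rotation vector, rad) and "tvec" (3), from world to camera coordinates, as OpenCV has them. Camera axes: x right, y down, z forward; pixel columns grow to the right and rows downward; lengths in mm; the calibration is good to about 2 mm. A picture is of the moment at which its call begins. get_calibration takes no time and is no camera call.
- bot.hand_in(): hands the job in, once; it reports no verdict.
The state is a dict: "time_s": time; "q": joint angles; "dq": joint speeds; "joint_efforts": joint torques, N m; "eef_pos": TCP position; "eef_rot": TCP orientation; "ft_force": force on the tool from outside, world axes, zero at the start; "moment": the same for the moment, N m; "opening": finger opening in mm.
Only numpy, scipy, OpenCV 4.12 (cv2) and the standard library are available. Lean on these libraries where they do the work, as an engineer would, in place of code of your own. Each camera call takes 0.05 s, during which the arm holds its last target.

## Working session

There is one attempt and no reset: what is moved stays moved. The work goes in short steps, Python scripts to look and compute and a shell command to move; the robot and the scene stay as the last step left them, time stands still between calls to the robot, and variables do not carry over. Pictures are saved under pics/ and viewed, and the job is handed in when it is done.

```bash
ls; mkdir -p pics
python3 - <<'E'
from rig import bot
import cv2,numpy as np
print(bot.get_obs())
for n in("side","top"):
    p,d=bot.camera(n); c=bot.get_calibration(n); print(n,c)
    cv2.imwrite(f"pics/{n}0.png",p[:,:,::-1]); np.save(f"{n}0d.npy",d); np.save(f"{n}0p.npy",p)
E
```

```text
pics
{'time_s': 0.0, 'q': array([-1.40911883e+00,  2.45800552e-01,  1.55897916e+00,  1.62417135e-05,
        1.33868466e+00, -1.74095182e-01]), 'dq': array([4.64279755e-04, 2.44629389e-04, 1.21335574e-04, 1.88626258e-05,
       2.65467875e-04, 2.50553195e-03]), 'joint_efforts': array([-2.48461356e-04, -4.15830374e+01, -3.14606595e+01,  6.84975763e-02,
        3.30790901e-02, -1.34105635e-04]), 'eef_pos': array([ 214.09150025, -613.1114009 ,  204.3727438 ]), 'eef_rot': array([ 9.85940040e-01,  1.67096861e-01,  1.37117107e-05, -9.35787810e-04]), 'ft_force': array([ 0.70650795, -0.72225333,  0.38826503]), 'moment': array([ 0.02368734,  0.04781604, -0.00857401]), 'opening': 93.66561856463291}
side {'fx': 398.6624610253596, 'fy': 398.6624610253596, 'cx': 284.7396994338934, 'cy': 206.40533183844673, 'rvec': array([-0.01875948,  2.86461035, -1.27269046]), 'tvec': array([ 530.1757057 ,   -7.45869355, 1144.37947187])}
top {'fx': 454.2697909324621, 'fy': 454.2697909324621, 'cx': 276.4571287068918, 'cy': 212.03446512764117, 'rvec': array([ 2.14806276, -2.09943533,  0.16649525]), 'tvec': array([ 136.89334496,  508.52088683, 1365.3103905 ])}
```

View pics/side0.png

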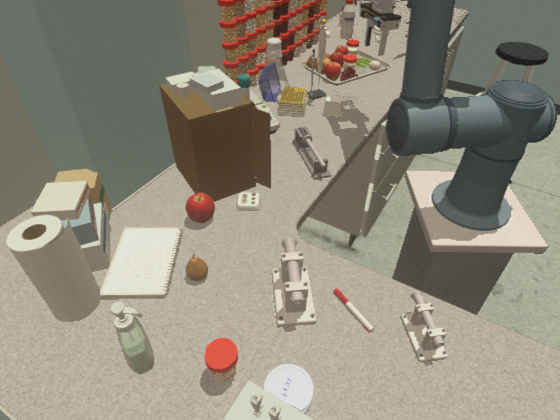

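View pics/top0.png

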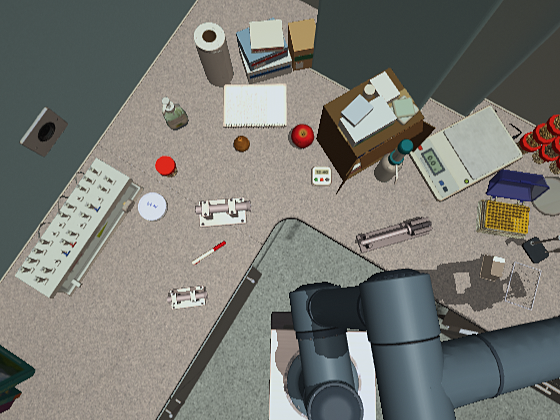

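The side view shows the big corer at about (293,285), a small look-alike at (425,325), and the rod on its rest at (310,150). The top view shows the corer at (222,210) and the rest at (393,233). Next I zoom in and work out coordinates.

```bash
cat > h.py <<'E'
import cv2,numpy as np
from rig import bot
def cal(n):
    c=bot.get_calibration(n); R=cv2.Rodrigues(c['rvec'])[0]; return c,R,np.array(c['tvec'])
def ray(n,u,v):
    c,R,t=cal(n); d=R.T@np.array([(u-c['cx'])/c['fx'],(v-c['cy'])/c['fy'],1]); return -R.T@t,d
def plane(n,u,v,z):
    o,d=ray(n,u,v); return o+d*(z-o[2])/d[2]
def dep(n,u,v,D):
    o,d=ray(n,u,v); return o+d*D
def proj(n,P):
    c,R,t=cal(n); p=R@np.asarray(P,float)+t; return np.array([c['fx']*p[0]/p[2]+c['cx'],c['fy']*p[1]/p[2]+c['cy']])
def tri(uv1,uv2):
    o1,d1=ray('side',*uv1);o2,d2=ray('top',*uv2)
    s=np.linalg.lstsq(np.c_[d1,-d2],o2-o1,rcond=None)[0]
    a=o1+d1*s[0];b=o2+d2*s[1]; return (a+b)/2,np.linalg.norm(a-b)
def cloud(n,d):
    c,R,t=cal(n); v,u=np.mgrid[:d.shape[0],:d.shape[1]]
    P=np.stack([(u-c['cx'])/c['fx']*d,(v-c['cy'])/c['fy']*d,d],-1)
    return (P-t)@R
def crop(p,x,y,w,h,s,f):
    cv2.imwrite(f,cv2.resize(p[y:y+h,x:x+w,::-1],None,fx=s,fy=s,interpolation=cv2.INTER_CUBIC))
E
python3 - <<'E'
from h import *
s=np.load('side0p.npy');t=np.load('top0p.npy')
crop(t,345,205,100,55,8,'pics/t_rest.png');crop(t,185,185,80,50,8,'pics/t_cor.png')
crop(s,280,115,60,70,8,'pics/s_rest.png');crop(s,262,230,70,100,6,'pics/s_cor.png')
for n in('side','top'):
  C=cloud(n,np.load(n+'0d.npy'))
  for uv in ([(310,150),(293,285),(425,325),(247,200)] if n=='side' else [(393,233),(222,210),(187,296),(321,176)]):
    print(n,uv,C[uv[1],uv[0]].round())
E
```

```text
side (310, 150) [ 448. -251.    7.]
side (293, 285) [512. 364.  94.]
side (425, 325) [248. 425.  51.]
side (247, 200) [636.  16.  17.]
top (393, 233) [ 447. -209.   52.]
top (222, 210) [501. 313.  83.]
top (187, 296) [243. 409.  60.]
top (321, 176) [631.   9.  14.]
```

View pics/t_rest.png

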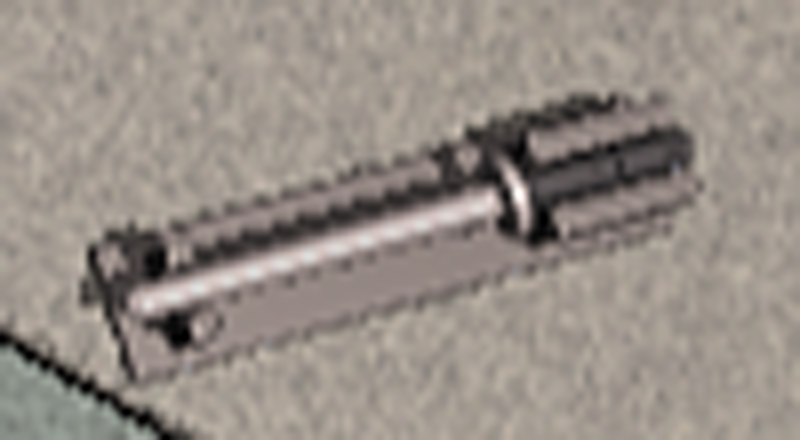

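View pics/t_cor.png

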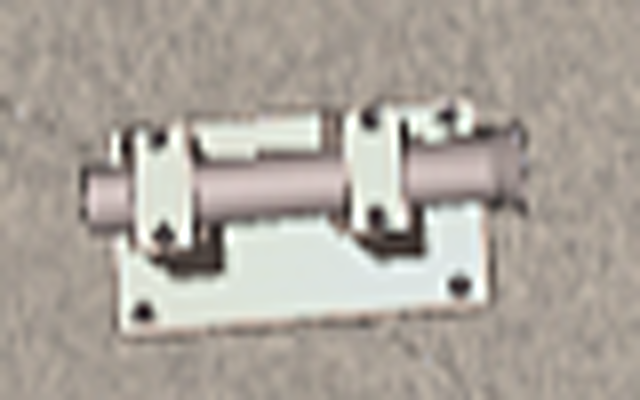

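View pics/s_rest.png

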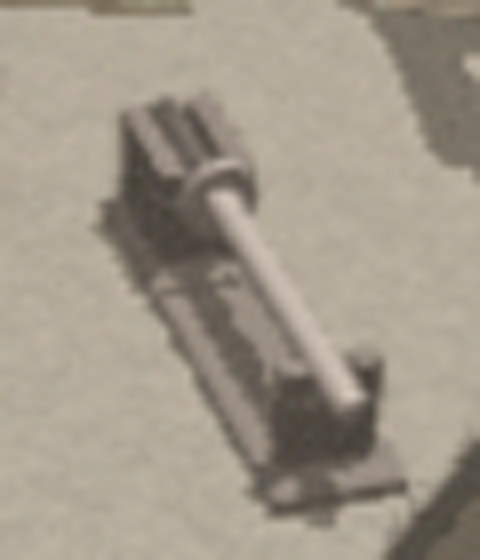

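View pics/s_cor.png

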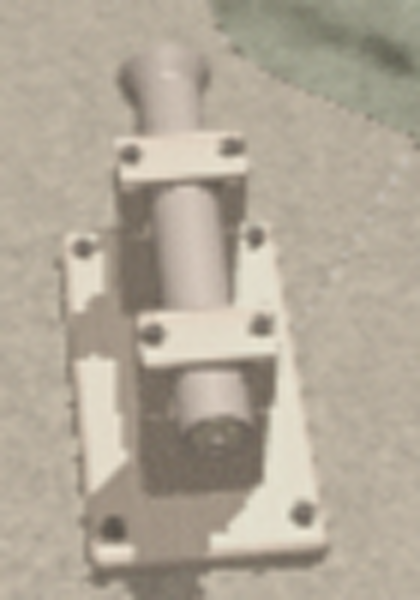

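Run:
```python
from h import *
np.set_printoptions(suppress=True,precision=1,linewidth=200)
for n,(x0,y0,x1,y1) in (('top',(185,185,265,235)),('side',(262,230,332,330))):
    C=cloud(n,np.load(n+'0d.npy'))[y0:y1,x0:x1].reshape(-1,3)
    m=(C[:,2]>60)&(C[:,2]<91); Q=C[m]
    print(n,len(Q))
    # slices along y
    for y in range(220,420,15):
        q=Q[(Q[:,1]>=y)&(Q[:,1]<y+15)]
        if len(q): print(y,len(q),np.percentile(q[:,0],[2,50,98]),np.percentile(q[:,2],[2,50,98]))
for n,(x0,y0,x1,y1) in (('top',(345,205,445,260)),('side',(280,115,340,185))):
    C=cloud(n,np.load(n+'0d.npy'))[y0:y1,x0:x1].reshape(-1,3)
    Q=C[(C[:,2]>35)&(C[:,2]<80)]
    print(n,len(Q))
    for y in range(-340,-80,15):
        q=Q[(Q[:,1]>=y)&(Q[:,1]<y+15)]
        if len(q): print(y,len(q),np.percentile(q[:,0],[2,50,98]),np.percentile(q[:,2],[2,50,98]))
```

```text
top 410
220 22 [500.5 512.6 532.7] [61.6 84.9 90.6]
235 41 [503.5 513.7 528. ] [76.9 85.7 90.6]
250 37 [502.8 511.9 524.1] [75.7 85.1 90.1]
265 43 [488.8 509.  532.8] [68.4 85.8 90.7]
280 21 [487.8 501.3 530.5] [70.8 89.2 90.8]
295 33 [496.5 507.1 525.4] [74.5 85.7 90. ]
310 43 [495.5 506.1 520.5] [76.6 84.3 90. ]
325 37 [492.2 504.3 516.7] [79.  84.7 90. ]
340 49 [480.8 499.7 517.7] [68.7 83.5 90.4]
355 29 [478.8 502.3 526.7] [72.1 89.4 91. ]
370 33 [488.3 500.1 515.7] [76.5 85.3 90.8]
385 22 [488.  498.2 511.8] [75.  84.2 90.4]
side 814
220 31 [503.2 512.8 537.8] [69.7 85.8 90.6]
235 75 [505.6 521.8 535.5] [75.4 86.  90.2]
250 57 [505.9 519.5 528.5] [80.3 86.5 90. ]
265 10 [501.3 516.2 533. ] [85.2 87.8 90.6]
280 76 [490.6 499.7 537. ] [61.4 79.8 90.4]
295 99 [500.  519.5 534.7] [61.2 84.8 90.4]
310 68 [498.  511.1 523.7] [76.7 86.1 89. ]
325 68 [498.2 511.1 521.5] [76.3 86.5 89.5]
340 36 [497.9 509.2 519.4] [81.7 86.4 89.5]
355 16 [485.7 523.6 529.8] [62.  77.7 90.6]
370 165 [482.4 505.4 527.6] [62.8 83.6 90.4]
385 113 [491.2 503.5 515.3] [65.1 81.  88.3]
top 572
-340 4 [462.1 466
[... 728 characters left out ...]
5 478. ] [49.5 49.8 50.1]
-325 22 [461.6 480.3 498.6] [39.5 50.4 54.3]
-310 42 [455.6 478.8 498.8] [39.2 51.  53.4]
-295 34 [449.4 475.8 492.4] [38.6 50.5 54.2]
-280 30 [446.4 479.4 489.3] [36.1 50.7 54. ]
-265 59 [446.6 466.3 483. ] [35.2 50.5 62.4]
-250 17 [452.2 460.6 473.6] [44.7 49.6 54.1]
-235 13 [449.2 454.8 461. ] [43.4 50.1 51.9]
-220 14 [440.5 449.1 455.1] [44.6 50.9 52.5]
-205 14 [438.1 446.5 451.8] [44.7 50.7 53.4]
-190 14 [434.9 442.5 446.7] [43.4 50.1 54. ]
-175 16 [430.2 438.2 441.4] [43.1 49.6 53. ]
-160 15 [422.  430.2 435.9] [45.9 51.2 53.8]
-145 46 [402.5 415.  443. ] [36.4 49.6 53. ]
-130 44 [416.2 431.1 442.9] [36.2 47.9 54.2]
-115 15 [411.8 417.  423.1] [42.9 47.5 53.6]
```

```bash
cat >> h.py <<'E'
from scipy.optimize import least_squares
def cyl(Q,r,x0,z0,ym,s0):
    # axis: (x0+sx*(y-ym), y, z0+sz*(y-ym))
    def f(p):
        d=np.array([p[2],1,p[3]]);d/=np.linalg.norm(d)
        v=Q-np.array([p[0],ym,p[1]]); v=v-np.outer(v@d,d)
        return np.linalg.norm(v,axis=1)-r
    s=least_squares(f,[x0,z0,s0,0],loss='soft_l1',f_scale=1.5)
    return s.x, np.median(np.abs(f(s.x)))
E
python3 - <<'E'
from h import *
np.set_printoptions(suppress=True,precision=3,linewidth=200)
for n in('top','side'):
    C=cloud(n,np.load(n+'0d.npy')).reshape(-1,3)
    x,y,z=C.T
    c=512-(y-245)*.095
    m=(abs(x-c)<16)&(z>70)&(z<92)&(((y>243)&(y<262))|((y>300)&(y<342))|((y>378)&(y<388)))
    print(n,'tube',m.sum(),cyl(C[m],13,508,75,315,-.1))
    c=443-(y+205)*.28
    m=(abs(x-c)<12)&(z>38)&(z<60)&(y>-245)&(y<-155)
    print(n,'rod',m.sum(),cyl(C[m],7,443,45,-200,-.28))
    # ends
    m=(abs(x-(515-(y-245)*.095))<6)&(z>60)&(z<95)&(y>200)&(y<410); print('tube y range',np.sort(y[m])[[0,1,2,-3,-2,-1]])
    m=(abs(x-(443-(y+205)*.28))<4)&(z>38)&(z<60)&(y>-350)&(y<-90); print('rod y',np.sort(y[m])[[0,1,2,-3,-2,-1]])
E
```

```text
top tube 198 (array([507.976,  74.394,  -0.112,   0.003]), np.float64(1.2544495856875288))
top rod 142 (array([441.735,  45.409,  -0.309,  -0.033]), np.float64(1.3506293332191728))
tube y range [229.783 230.644 230.677 391.272 395.451 396.28 ]
rod y [-328.2   -324.99  -324.269 -111.47  -110.343 -109.327]
side tube 271 (array([510.718,  75.064,  -0.107,   0.   ]), np.float64(0.6659160929307557))
side rod 84 (array([443.503,  44.946,  -0.318,   0.009]), np.float64(0.5881007568815231))
tube y range [231.283 231.283 231.302 396.021 396.154 396.893]
rod y [-326.187 -320.041 -318.766 -109.463 -108.559 -108.066]
```

Two-view fits agree. The tube axis is x = 509.3 − 0.109(y − 315), z ≈ 75, with the mouth at y ≈ 231. The rod axis is x = 442.6 − 0.313(y + 200), z ≈ 45, with the tip at y ≈ −109.5. I'll turn the tool to the rod's yaw first.

```bash
cat >> h.py <<'E'
from scipy.spatial.transform import Rotation as Ro
def st(target=None,yaw=None,pitch=0):
    o=bot.get_obs(); R=Ro.from_quat(o['eef_rot']).as_matrix(); x=R[:,0]
    print('t%.2f'%o['time_s'],'pos',o['eef_pos'].round(1),'yaw %.3f'%np.arctan2(x[1],x[0]),'xz %.4f yz %.4f'%(R[2,0],R[2,1]),'F',o['ft_force'].round(1),'M',o['moment'].round(2),'open %.1f'%o['opening'],'q',o['q'].round(2))
    if target is not None: print('travel(tool)',(R.T@(np.array(target)-o['eef_pos'])).round(1))
    if yaw is not None:
        c,s=np.cos(yaw),np.sin(yaw); T=Ro.from_matrix(np.c_[[c,s,0],[s,-c,0],[0,0,-1]])
        print('dr',(Ro.from_matrix(R).inv()*T).as_rotvec().round(4))
    return o,R
E
python3 -m handwheel '[{"travel":[0,0,0],"dr":[0,0,-0.125],"claw":1},{"travel":[0,0,0],"dr":[0,0,-0.125],"claw":1},{"travel":[0,0,0],"dr":[0,0,-0.125],"claw":1},{"travel":[0,0,0],"dr":[0,0,-0.125],"claw":1},{"travel":[0,0,0],"dr":[0,0,-0.125],"claw":1},{"travel":[0,0,0],"dr":[0,0,-0.125],"claw":1},{"travel":[0,0,0],"dr":[0,0,-0.125],"claw":1},{"travel":[0,0,0],"dr":[0,0,-0.125],"claw":1},{"travel":[0,0,0],"dr":[0,0,-0.125],"claw":1},{"travel":[0,0,0],"dr":[0,0,-0.125],"claw":1},{"travel":[0,0,0],"dr":[0,0,-0.125],"claw":1},{"travel":[0,0,0],"dr":[0,0,-0.125],"claw":1}]'
python3 -c "
from h import *
st([446.0,-211,120],1.874)"
```

```text
time_s: 1.1
eef_pos: [214.1, -613.3, 204.8]
eef_rot: [0.605, 0.796, 0.0, -0.0]
ft_force: [-0.5, -0.6, -0.3]
opening: 94.1
t1.10 pos [ 214.1 -613.3  204.8] yaw 1.842 xz 0.0011 yz 0.0001 F [-0.5 -0.6 -0.3] M [-0.   -0.12  0.03] open 94.1 q [-1.41  0.25  1.56 -0.    1.34 -1.68]
travel(tool) [325.4 331.2  85.2]
dr [ 0.0001 -0.0011 -0.0321]
```

```bash
python3 -m handwheel '[{"travel":[0,0,0],"dr":[0,0,-0.032],"claw":1},{"travel":[14,14,2],"dr":[0,0,0],"claw":1},{"travel":[27,28,5],"dr":[0,0,0],"claw":1},{"travel":[27,28,6],"dr":[0,0,0],"claw":1},{"travel":[27,28,6],"dr":[0,0,0],"claw":1},{"travel":[27,28,6],"dr":[0,0,0],"claw":1},{"travel":[27,28,6],"dr":[0,0,0],"claw":1},{"travel":[27,28,6],"dr":[0,0,0],"claw":1},{"travel":[27,28,6],"dr":[0,0,0],"claw":1},{"travel":[27,28,6],"dr":[0,0,0],"claw":1},{"travel":[27,28,6],"dr":[0,0,0],"claw":1},{"travel":[27,28,6],"dr":[0,0,0],"claw":1}]'
python3 -c "
from h import *
st([446.6,-212.7,120],1.874)"
```

```text
time_s: 2.1
eef_pos: [412.5, -254.1, 144.0]
eef_rot: [0.595, 0.804, 0.0, -0.0]
ft_force: [0.8, -1.0, -0.8]
opening: 93.7
t2.10 pos [ 412.5 -254.1  144. ] yaw 1.867 xz 0.0002 yz -0.0000 F [ 0.8 -1.  -0.8] M [-0.04 -0.15  0.  ] open 93.7 q [-0.79 -0.08  2.02  0.    1.2  -1.08]
travel(tool) [29.7 44.7 24. ]
dr [-0.     -0.0002 -0.0066]
```

```bash
python3 -m handwheel '[{"travel":[12,17,8],"dr":[0,0,0],"claw":1},{"travel":[10,15,8],"dr":[0,0,0],"claw":1},{"travel":[4,6,6],"dr":[0,0,0],"claw":1},{"travel":[0,0,0],"dr":[0,0,0],"claw":1},{"travel":[0,0,0],"dr":[0,0,0],"claw":1}]'
python3 -c "
from h import *
st([446.6,-212.7,26],1.874)
p,d=bot.camera('top');crop(p,330,160,140,105,5,'pics/t1.png')
p,d=bot.camera('side');crop(p,260,90,110,110,5,'pics/s1.png')"
```

```text
time_s: 2.52
eef_pos: [440.5, -220.2, 122.0]
eef_rot: [0.595, 0.804, -0.0, -0.001]
ft_force: [0.0, 0.4, 0.8]
opening: 94.2
t2.52 pos [ 440.5 -220.2  122. ] yaw 1.868 xz 0.0007 yz -0.0009 F [0.  0.4 0.8] M [-0.08 -0.07 -0.03] open 94.2 q [-0.69 -0.03  2.02 -0.    1.15 -0.99]
travel(tool) [ 5.3  8.1 96. ]
dr [-0.0009 -0.0007 -0.0058]
```

View pics/t1.png

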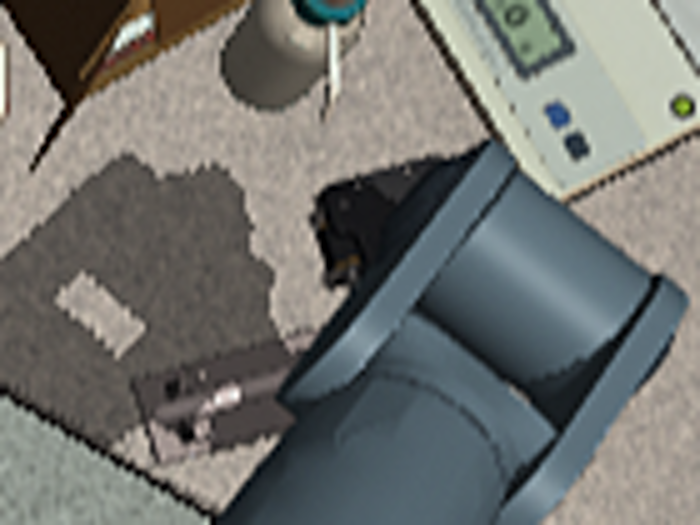

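View pics/s1.png

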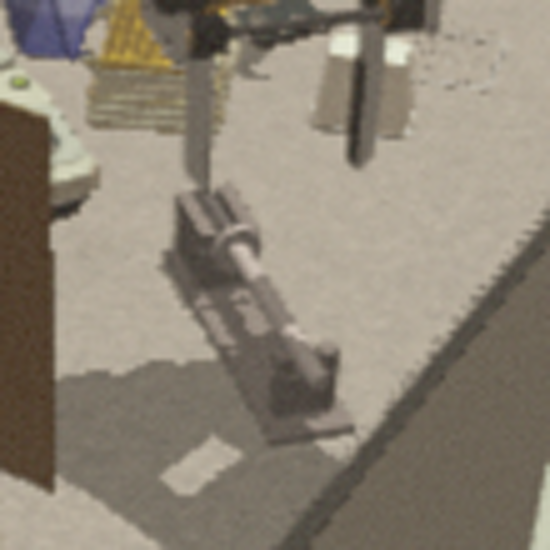

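The side crop shows the fingers straddling the shaft, with their tips near (200,190) and (360,165). The arm hides most of the rest in the top view. I'll correct the offset and descend.

```bash
python3 -m handwheel '[{"travel":[5,8,0],"dr":[0,0,-0.006],"claw":1},{"travel":[0,0,10],"dr":[0,0,0],"claw":1},{"travel":[0,0,18],"dr":[0,0,0],"claw":1},{"travel":[0,0,20],"dr":[0,0,0],"claw":1},{"travel":[0,0,20],"dr":[0,0,0],"claw":1},{"travel":[0,0,15],"dr":[0,0,0],"claw":1},{"travel":[0,0,8],"dr":[0,0,0],"claw":1},{"travel":[0,0,4],"dr":[0,0,0],"claw":1},{"travel":[0,0,0],"dr":[0,0,0],"claw":1},{"travel":[0,0,0],"dr":[0,0,0],"claw":1}]'
python3 -c "
from h import *
st([446.6,-212.7,26],1.874)"
```

```text
time_s: 3.45
eef_pos: [447.5, -213.4, 28.0]
eef_rot: [0.592, 0.806, -0.0, 0.0]
ft_force: [0.1, -0.1, 0.0]
opening: 94.0
t3.45 pos [ 447.5 -213.4   28. ] yaw 1.874 xz -0.0008 yz 0.0005 F [ 0.1 -0.1  0. ] M [-0.06 -0.09  0.02] open 94.0 q [-0.67  0.13  2.05 -0.    0.96 -0.98]
travel(tool) [ 1.  -0.7  2. ]
dr [ 0.0005  0.0008 -0.0003]
```

```bash
python3 -m handwheel '[{"travel":[0,0,2],"dr":[0,0,0],"claw":0.3},{"travel":[0,0,0],"dr":[0,0,0],"claw":0.3},{"travel":[0,0,0],"dr":[0,0,0],"claw":0.3},{"travel":[0,0,0],"dr":[0,0,0],"claw":0.3},{"travel":[0,0,0],"dr":[0,0,0],"claw":0.2},{"travel":[0,0,0],"dr":[0,0,0],"claw":0},{"travel":[0,0,0],"dr":[0,0,0],"claw":0},{"travel":[0,0,0],"dr":[0,0,0],"claw":0},{"travel":[0,0,0],"dr":[0,0,0],"claw":0}]' 8
python3 -c "
from h import *
st()"
```

```text
time_s: 4.2
eef_pos: [447.1, -213.0, 25.4]
eef_rot: [0.592, 0.806, 0.0, -0.0]
ft_force: [0.4, -0.3, 0.3]
opening: 37.7
t4.20 pos [ 447.1 -213.    25.4] yaw 1.874 xz 0.0000 yz -0.0000 F [ 0.4 -0.3  0.3] M [-0.04 -0.1   0.03] open 37.7 q [-0.67  0.14  2.05  0.    0.95 -0.98]
```

```bash
python3 -m handwheel '[{"travel":[0,0,0],"dr":[0,0,0],"claw":0},{"travel":[0,0,0],"dr":[0,0,0],"claw":0},{"travel":[0,0,0],"dr":[0,0,0],"claw":0},{"travel":[0,0,0],"dr":[0,0,0],"claw":0},{"travel":[0,0,0],"dr":[0,0,0],"claw":0},{"travel":[0,0,0],"dr":[0,0,0],"claw":0}]' 8
python3 -c "
from h import *
st()"
```

```text
time_s: 4.7
eef_pos: [447.2, -213.0, 25.5]
eef_rot: [0.592, 0.806, 0.0, 0.0]
ft_force: [-0.7, 0.2, -0.6]
opening: 13.7
t4.70 pos [ 447.2 -213.    25.5] yaw 1.874 xz -0.0000 yz 0.0001 F [-0.7  0.2 -0.6] M [ 0.   -0.12 -0.02] open 13.7 q [-0.67  0.14  2.05  0.    0.95 -0.98]
```

```bash
python3 -m handwheel '[{"travel":[0,0,0],"dr":[0,0,0],"claw":0},{"travel":[0,0,0],"dr":[0,0,0],"claw":0},{"travel":[0,0,-3],"dr":[0,0,0],"claw":0},{"travel":[0,0,-8],"dr":[0,0,0],"claw":0},{"travel":[0,0,-15],"dr":[0,0,0],"claw":0},{"travel":[0,0,-20],"dr":[0,0,0],"claw":0},{"travel":[0,0,-20],"dr":[0,0,0],"claw":0},{"travel":[0,0,-15],"dr":[0,0,0],"claw":0},{"travel":[0,0,-10],"dr":[0,0,0],"claw":0},{"travel":[0,0,-4],"dr":[0,0,0],"claw":0},{"travel":[0,0,0],"dr":[0,0,0],"claw":0}]' 45
python3 -c "
from h import *
st([532.9,98.5,120],1.679)"
```

```text
time_s: 5.62
eef_pos: [447.4, -213.3, 121.3]
eef_rot: [0.592, 0.806, -0.0, 0.001]
ft_force: [-0.1, -0.0, -1.7]
opening: 12.8
t5.62 pos [ 447.4 -213.3  121.3] yaw 1.874 xz -0.0014 yz 0.0008 F [-0.1 -0.  -1.7] M [ 0.01 -0.06  0.  ] open 12.8 q [-0.67 -0.02  2.01 -0.    1.15 -0.98]
travel(tool) [272.1 174.6   1.1]
dr [0.0009 0.0013 0.1948]
```

```bash
python3 -m handwheel '[{"travel":[0,0,0],"dr":[0,0,0.0975],"claw":0},{"travel":[0,0,0],"dr":[0,0,0.0975],"claw":0},{"travel":[14,5,0],"dr":[0,0,0],"claw":0},{"travel":[28,11,0],"dr":[0,0,0],"claw":0},{"travel":[36,14,0],"dr":[0,0,0],"claw":0},{"travel":[36,15,0],"dr":[0,0,0],"claw":0},{"travel":[36,15,0],"dr":[0,0,0],"claw":0},{"travel":[36,15,0],"dr":[0,0,0],"claw":0},{"travel":[36,14,0],"dr":[0,0,0],"claw":0},{"travel":[28,11,0],"dr":[0,0,0],"claw":0},{"travel":[18,7,0],"dr":[0,0,0],"claw":0},{"travel":[8,4,0],"dr":[0,0,0],"claw":0}]'
python3 -m handwheel '[{"travel":[0,0,0],"dr":[0,0,0],"claw":0},{"travel":[0,0,10],"dr":[0,0,0],"claw":0},{"travel":[0,0,20],"dr":[0,0,0],"claw":0},{"travel":[0,0,15],"dr":[0,0,0],"claw":0},{"travel":[0,0,6],"dr":[0,0,0],"claw":0},{"travel":[0,0,0],"dr":[0,0,0],"claw":0},{"travel":[0,0,0],"dr":[0,0,0],"claw":0}]'
python3 -c "
from h import *
st([532.9,98.5,55.5],1.679)
p,d=bot.camera('top');crop(p,170,150,140,105,5,'pics/t2.png');np.save('t2d.npy',d)
p,d=bot.camera('side');crop(p,240,160,120,140,4,'pics/s2.png');np.save('s2d.npy',d)"
```

```text
time_s: 6.62
eef_pos: [526.9, 75.8, 119.0]
eef_rot: [0.667, 0.745, -0.001, -0.001]
ft_force: [-0.4, 0.3, -0.8]
opening: 12.9
time_s: 7.2
eef_pos: [527.5, 72.4, 69.2]
eef_rot: [0.668, 0.744, -0.0, -0.0]
ft_force: [-0.4, 0.1, -2.2]
opening: 12.5
t7.20 pos [527.5  72.4  69.2] yaw 1.677 xz 0.0000 yz -0.0008 F [-0.4  0.1 -2.2] M [-0.06 -0.05 -0.06] open 12.5 q [-0.08  0.14  1.95 -0.    1.05 -0.18]
travel(tool) [25.3  8.1 13.7]
dr [-0.0008 -0.     -0.0016]
```

View pics/t2.png

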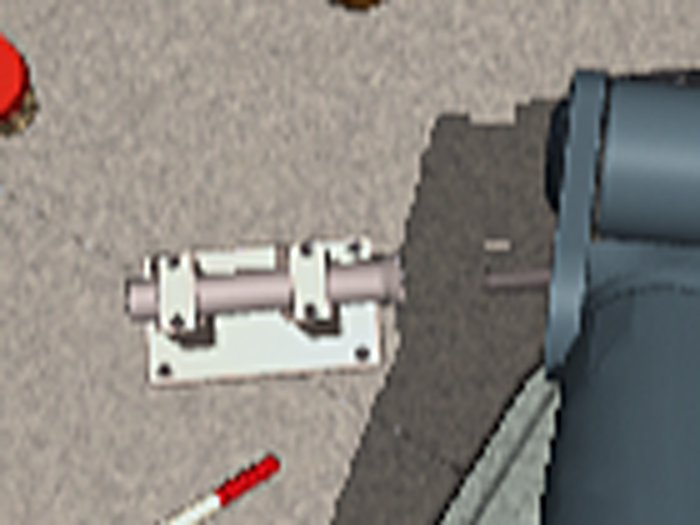

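View pics/s2.png

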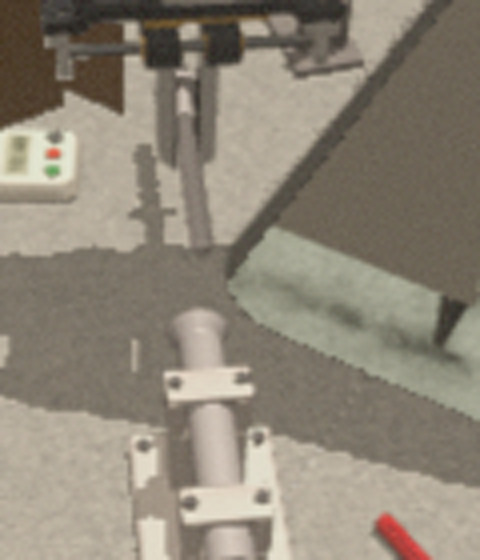

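The top crop shows the tip at about (487,281) in line with the tube, and the side crop shows it at about (205,247) above the mouth at (198,325). I'll fit the rod in hand with depth.

```bash
cat >> h.py <<'E'
def fitrod(n,d,y0,y1,xc,zc,ym,sl=-.11,r=7):
    C=cloud(n,d).reshape(-1,3);x,y,z=C.T
    c=xc+sl*(y-ym)
    m=(abs(x-c)<14)&(abs(z-zc)<14)&(y>y0)&(y<y1)
    if m.sum()<12: print(n,'few',m.sum());return
    p,e=cyl(C[m],r,xc,zc,ym,sl)
    print(n,m.sum(),'x %.1f z %.1f sx %.3f sz %.3f at y=%g err %.2f'%(*p,ym,e),'max y',np.sort(y[m])[-3:].round(1)); return p
E
python3 - <<'E'
from h import *
fitrod('top',np.load('t2d.npy'),120,200,520,88.7,150)
fitrod('side',np.load('s2d.npy'),90,200,520,88.7,150)
E
```

```text
top 61 x 515.4 z 90.1 sx -0.026 sz -0.004 at y=150 err 1.20 max y [176.4 176.6 179.6]
side 154 x 519.6 z 89.8 sx -0.109 sz 0.004 at y=150 err 0.62 max y [179.6 180.6 181.1]
```

```bash
python3 -m handwheel '[{"travel":[0,4,7],"dr":[0,0,0],"claw":0},{"travel":[0,4.5,7],"dr":[0,0,0],"claw":0},{"travel":[10,0,0],"dr":[0,0,0],"claw":0},{"travel":[15,0,0],"dr":[0,0,0],"claw":0},{"travel":[10,0,0],"dr":[0,0,0],"claw":0},{"travel":[3,0,0],"dr":[0,0,0],"claw":0},{"travel":[0,0,0],"dr":[0,0,0],"claw":0},{"travel":[0,0,0],"dr":[0,0,0],"claw":0}]'
python3 - <<'E'
from h import *
o,R=st([532.9,98.5,55.5],1.679)
p,d=bot.camera('side');crop(p,240,160,120,140,4,'pics/s3.png')
y=o['eef_pos'][1]
fitrod('side',d,y+25,y+107,528,75,y+70)
p,d=bot.camera('top');crop(p,200,170,120,80,6,'pics/t3.png')
fitrod('top',d,y+55,y+107,528,75,y+80)
E
```

```text
time_s: 7.97
eef_pos: [532.1, 112.3, 55.5]
eef_rot: [0.668, 0.745, -0.0, 0.0]
ft_force: [0.9, -0.3, -2.1]
opening: 12.9
t7.97 pos [532.1 112.3  55.5] yaw 1.680 xz -0.0002 yz 0.0001 F [ 0.9 -0.3 -2.1] M [-0.04 -0.07 -0.03] open 12.9 q [-0.    0.19  1.92 -0.    1.03 -0.11]
travel(tool) [-13.8  -0.7   0. ]
dr [0.0001 0.0002 0.0006]
side 139 x 524.3 z 75.5 sx -0.105 sz 0.007 at y=182.289 err 0.63 max y [217.5 217.7 218.4]
top 48 x 521.7 z 74.7 sx -0.109 sz -0.029 at y=192.289 err 1.32 max y [216.6 216.9 216.9]
```

View pics/s3.png

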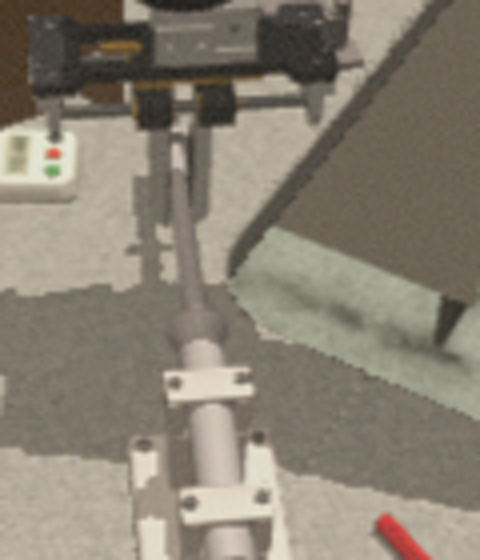

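View pics/t3.png

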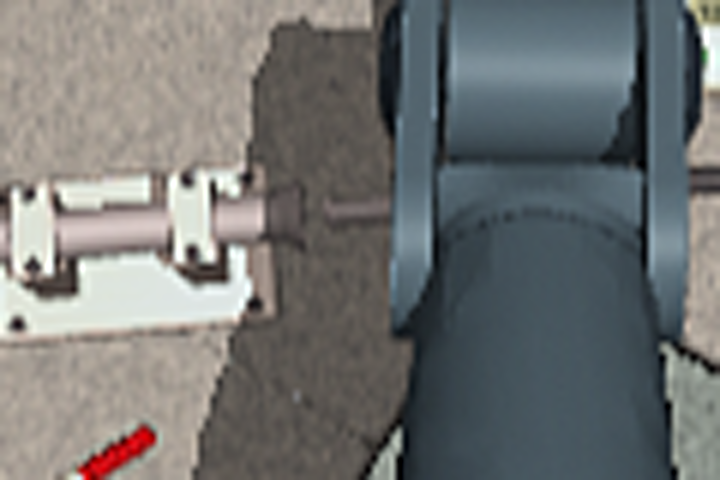

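Rod and tube agree within about 0.6 mm in both views. I'll insert slowly and check forces.

```bash
python3 -m handwheel '[{"travel":[5,0.3,0.3],"dr":[0,0,0],"claw":0},{"travel":[6,0,0],"dr":[0,0,0],"claw":0},{"travel":[4,0,0],"dr":[0,0,0],"claw":0},{"travel":[2,0,0],"dr":[0,0,0],"claw":0},{"travel":[2,0,0],"dr":[0,0,0],"claw":0}]'
python3 -m handwheel '[{"travel":[2,0,0],"dr":[0,0,0],"claw":0},{"travel":[2,0,0],"dr":[0,0,0],"claw":0}]'
python3 -m handwheel '[{"travel":[2,0,0],"dr":[0,0,0],"claw":0},{"travel":[2,0,0],"dr":[0,0,0],"claw":0}]'
python3 -c "
from h import *
st()"
```

```text
time_s: 8.48
eef_pos: [530.2, 131.4, 55.1]
eef_rot: [0.668, 0.744, -0.0, -0.0]
ft_force: [0.7, -0.5, -1.0]
opening: 12.7
time_s: 8.65
eef_pos: [529.9, 135.2, 55.2]
eef_rot: [0.668, 0.744, -0.0, 0.0]
ft_force: [-0.3, -0.1, -2.3]
opening: 13.0
time_s: 8.82
eef_pos: [529.5, 139.1, 55.2]
eef_rot: [0.668, 0.744, 0.0, 0.0]
ft_force: [-0.7, -0.2, -2.1]
opening: 12.7
t8.82 pos [529.5 139.1  55.2] yaw 1.679 xz -0.0000 yz 0.0001 F [-0.7 -0.2 -2.1] M [ 0.   -0.04  0.05] open 12.7 q [ 0.05  0.2   1.91 -0.    1.03 -0.06]
```

```bash
python3 -m handwheel '[{"travel":[3,0,0],"dr":[0,0,0],"claw":0},{"travel":[3,0,0],"dr":[0,0,0],"claw":0},{"travel":[4,0,0],"dr":[0,0,0],"claw":0},{"travel":[4,0,0],"dr":[0,0,0],"claw":0}]'
python3 -m handwheel '[{"travel":[4,0,0],"dr":[0,0,0],"claw":0},{"travel":[4,0,0],"dr":[0,0,0],"claw":0},{"travel":[4,0,0],"dr":[0,0,0],"claw":0},{"travel":[4,0,0],"dr":[0,0,0],"claw":0}]'
python3 -c "
from h import *
st()"
```

```text
time_s: 9.15
eef_pos: [527.9, 153.2, 55.2]
eef_rot: [0.668, 0.744, 0.0, 0.0]
ft_force: [0.4, 0.2, -2.5]
opening: 12.4
time_s: 9.48
eef_pos: [526.2, 169.2, 55.1]
eef_rot: [0.668, 0.744, 0.0, -0.0]
ft_force: [0.9, 0.3, -1.5]
opening: 12.9
t9.48 pos [526.2 169.2  55.1] yaw 1.679 xz 0.0001 yz -0.0000 F [ 0.9  0.3 -1.5] M [-0.06 -0.06 -0.03] open 12.9 q [ 0.11  0.21  1.9   0.    1.03 -0.  ]
```

```bash
python3 -m handwheel '[{"travel":[4,0,0],"dr":[0,0,0],"claw":0},{"travel":[4,0,0],"dr":[0,0,0],"claw":0},{"travel":[4,0,0],"dr":[0,0,0],"claw":0},{"travel":[4,0,0],"dr":[0,0,0],"claw":0}]'
python3 -m handwheel '[{"travel":[4,0,0],"dr":[0,0,0],"claw":0},{"travel":[4,0,0],"dr":[0,0,0],"claw":0},{"travel":[4,0,0],"dr":[0,0,0],"claw":0},{"travel":[3,0,0],"dr":[0,0,0],"claw":0},{"travel":[0,0,0],"dr":[0,0,0],"claw":0},{"travel":[0,0,0],"dr":[0,0,0],"claw":0}]'
python3 - <<'E'
from h import *
st()
p,d=bot.camera('side');crop(p,240,160,120,140,4,'pics/s4.png')
E
```

```text
time_s: 9.82
eef_pos: [524.5, 185.1, 55.2]
eef_rot: [0.668, 0.744, -0.0, -0.0]
ft_force: [-0.6, -0.4, -2.1]
opening: 13.3
time_s: 10.32
eef_pos: [522.9, 199.7, 55.1]
eef_rot: [0.668, 0.744, -0.0, 0.0]
ft_force: [-0.6, 0.1, -1.6]
opening: 12.7
t10.32 pos [522.9 199.7  55.1] yaw 1.679 xz -0.0001 yz -0.0001 F [-0.6  0.1 -1.6] M [-0.04 -0.11 -0.  ] open 12.7 q [ 0.16  0.22  1.88 -0.    1.03  0.05]
```

View pics/s4.png

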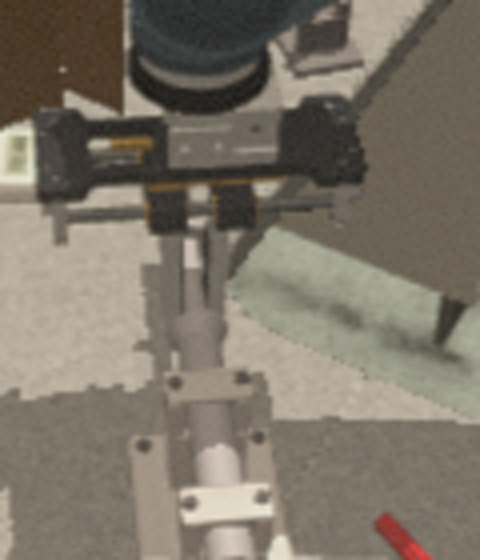

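Inserted about 77 mm with no contact force. I'll release here and move back along the rod, fingers straddling the collar.

```bash
python3 -m handwheel '[{"travel":[0,0,0],"dr":[0,0,0],"claw":0.3},{"travel":[0,0,0],"dr":[0,0,0],"claw":0.5},{"travel":[0,0,0],"dr":[0,0,0],"claw":0.7},{"travel":[0,0,0],"dr":[0,0,0],"claw":0.75},{"travel":[0,0,0],"dr":[0,0,0],"claw":0.75},{"travel":[0,0,0],"dr":[0,0,0],"claw":0.75},{"travel":[0,0,0],"dr":[0,0,0],"claw":0.75}]' 30
python3 - <<'E'
from h import *
st()
E
```

```text
time_s: 10.95
eef_pos: [523.0, 199.6, 55.2]
eef_rot: [0.668, 0.744, 0.0, 0.0]
ft_force: [-0.1, -0.0, -0.0]
opening: 55.9
t10.95 pos [523.  199.6  55.2] yaw 1.679 xz 0.0000 yz 0.0002 F [-0.1 -0.  -0. ] M [-0.02 -0.03  0.03] open 55.9 q [0.16 0.22 1.88 0.   1.03 0.05]
```

```bash
python3 -m handwheel '[{"travel":[-6,0,0],"dr":[0,0,0],"claw":0.75},{"travel":[-12,0,0],"dr":[0,0,0],"claw":0.75},{"travel":[-16,0,0],"dr":[0,0,0],"claw":0.75},{"travel":[-16,0,0],"dr":[0,0,0],"claw":0.75},{"travel":[-12,0,0],"dr":[0,0,0],"claw":0.75},{"travel":[-7,0,2],"dr":[0,0,0],"claw":0.75},{"travel":[-3,0,3],"dr":[0,0,0],"claw":0.75},{"travel":[0,0,0],"dr":[0,0,0],"claw":0.75},{"travel":[0,0,0],"dr":[0,0,0],"claw":0.75}]' 30
python3 - <<'E'
from h import *
st()
p,d=bot.camera('side');crop(p,240,160,120,140,4,'pics/s5.png')
fitrod('side',d,165,225,525,73,200)
p,d=bot.camera('top');crop(p,200,170,120,80,6,'pics/t5.png')
fitrod('top',d,165,225,525,73,200)
E
```

```text
time_s: 11.7
eef_pos: [530.3, 128.0, 49.7]
eef_rot: [0.668, 0.744, -0.0, -0.0]
ft_force: [0.1, -0.1, 0.5]
opening: 70.4
t11.70 pos [530.3 128.   49.7] yaw 1.679 xz 0.0002 yz -0.0009 F [ 0.1 -0.1  0.5] M [-0.06 -0.05 -0.04] open 70.4 q [ 0.03  0.2   1.92  0.    1.02 -0.08]
side 85 x 524.0 z 71.6 sx -0.107 sz 0.060 at y=200 err 0.63 max y [215.1 216.5 217.2]
top 32 x 522.6 z 72.4 sx -0.249 sz 0.058 at y=200 err 1.65 max y [222.5 222.6 222.8]
```

View pics/s5.png

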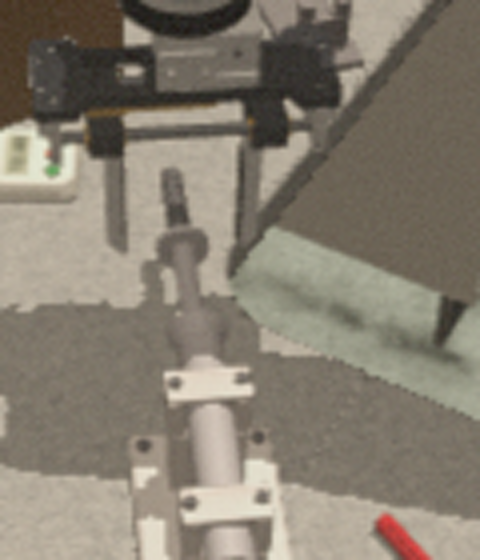

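View pics/t5.png

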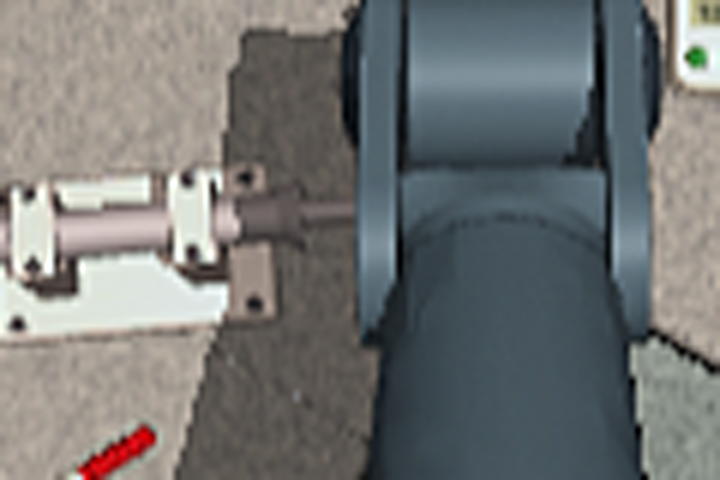

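The side crop shows the released rod sagging, with the collar at (182,245) and the handle end at (172,175). The measured slope is about 0.06 and the fingers straddle the handle. I'll pitch the tool to match, lower 2 mm and grip.

```bash
python3 -m handwheel '[{"travel":[0,0.3,2],"dr":[0,0.052,0],"claw":0.5},{"travel":[0,0,0],"dr":[0,0,0],"claw":0.3},{"travel":[0,0,0],"dr":[0,0,0],"claw":0.2},{"travel":[0,0,0],"dr":[0,0,0],"claw":0.1},{"travel":[0,0,0],"dr":[0,0,0],"claw":0},{"travel":[0,0,0],"dr":[0,0,0],"claw":0},{"travel":[0,0,0],"dr":[0,0,0],"claw":0},{"travel":[0,0,0],"dr":[0,0,0],"claw":0},{"travel":[0,0,0],"dr":[0,0,0],"claw":0},{"travel":[0,0,0],"dr":[0,0,0],"claw":0}]' 8
python3 - <<'E'
from h import *
st()
E
```

```text
time_s: 12.63
eef_pos: [531.0, 128.1, 48.2]
eef_rot: [0.668, 0.744, 0.017, -0.019]
ft_force: [0.1, 0.9, 0.6]
opening: 13.7
t12.63 pos [531.  128.1  48.2] yaw 1.679 xz 0.0520 yz 0.0000 F [0.1 0.9 0.6] M [ 0.1  -0.09 -0.04] open 13.7 q [ 0.    0.2   1.92  0.06  1.02 -0.14]
```

```bash
python3 -m handwheel '[{"travel":[0,0,0],"dr":[0,0,0],"claw":0},{"travel":[0,0,0],"dr":[0,0,0],"claw":0},{"travel":[0,0,0],"dr":[0,0,0],"claw":0}]' 55
python3 -m handwheel '[{"travel":[0,0,-1.2],"dr":[0,-0.0087,0],"claw":0},{"travel":[0,0,-1.2],"dr":[0,-0.0087,0],"claw":0},{"travel":[0,0,-1.2],"dr":[0,-0.0087,0],"claw":0},{"travel":[0,0,-1.2],"dr":[0,-0.0087,0],"claw":0}]'
python3 -m handwheel '[{"travel":[0,0,-1.2],"dr":[0,-0.0087,0],"claw":0},{"travel":[0,0,-1],"dr":[0,-0.0087,0],"claw":0},{"travel":[0,0,0],"dr":[0,0,0],"claw":0},{"travel":[0,0,0],"dr":[0,0,0],"claw":0}]'
python3 - <<'E'
from h import *
st()
p,d=bot.camera('side');crop(p,240,160,120,140,4,'pics/s6.png')
fitrod('side',d,170,225,525,75,200)
E
```

```text
time_s: 12.88
eef_pos: [531.0, 128.1, 48.2]
eef_rot: [0.668, 0.744, 0.017, -0.019]
ft_force: [0.6, 1.2, 0.6]
opening: 12.6
time_s: 13.22
eef_pos: [530.9, 127.7, 53.0]
eef_rot: [0.668, 0.744, 0.005, -0.006]
ft_force: [-0.3, -0.2, -1.9]
opening: 12.2
time_s: 13.55
eef_pos: [530.8, 128.0, 55.1]
eef_rot: [0.668, 0.744, -0.0, -0.0]
ft_force: [-0.3, 0.4, -0.7]
opening: 12.6
t13.55 pos [530.8 128.   55.1] yaw 1.679 xz -0.0001 yz -0.0001 F [-0.3  0.4 -0.7] M [ 0.01 -0.1   0.01] open 12.6 q [ 0.03  0.19  1.92 -0.    1.03 -0.08]
side 84 x 523.2 z 74.4 sx -0.080 sz -0.000 at y=200 err 0.68 max y [215.3 216.7 217.3]
```

View pics/s6.png

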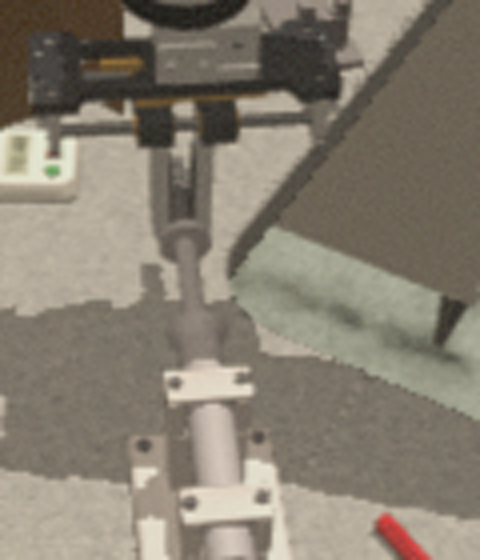

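The rod is level (slope 0.000, z 74.4) and the forces are small. I'll push on, watching the force.

```bash
python3 -m handwheel '[{"travel":[2,0,0],"dr":[0,0,0],"claw":0},{"travel":[2,0,0],"dr":[0,0,0],"claw":0},{"travel":[2,0,0],"dr":[0,0,0],"claw":0},{"travel":[2,0,0],"dr":[0,0,0],"claw":0}]'
for i in 1 ; do python3 -m handwheel '[{"travel":[1.5,0,0],"dr":[0,0,0],"claw":0},{"travel":[1.5,0,0],"dr":[0,0,0],"claw":0}]'; done
python3 -c "
from h import *
st()"
```

```text
time_s: 13.93
eef_pos: [530.1, 135.9, 55.1]
eef_rot: [0.668, 0.744, -0.0, 0.0]
ft_force: [-1.2, -0.8, -1.4]
opening: 12.5
time_s: 14.1
eef_pos: [529.8, 139.0, 55.1]
eef_rot: [0.668, 0.744, -0.0, 0.0]
ft_force: [-0.6, -0.6, -1.4]
opening: 12.6
t14.10 pos [529.8 139.   55.1] yaw 1.679 xz -0.0002 yz -0.0000 F [-0.6 -0.6 -1.4] M [-0.15 -0.13 -0.01] open 12.6 q [ 0.05  0.2   1.91 -0.    1.03 -0.06]
```

```bash
python3 -m handwheel '[{"travel":[1.5,0,0],"dr":[0,0,0],"claw":0},{"travel":[1.5,0,0],"dr":[0,0,0],"claw":0}]'
python3 -m handwheel '[{"travel":[1.5,0,0],"dr":[0,0,0],"claw":0},{"travel":[1.5,0,0],"dr":[0,0,0],"claw":0}]'
python3 -c "
from h import *
st()"
```

```text
time_s: 14.27
eef_pos: [529.4, 141.9, 55.2]
eef_rot: [0.668, 0.744, -0.0, 0.0]
ft_force: [0.7, -0.1, -0.5]
opening: 12.6
time_s: 14.43
eef_pos: [529.1, 144.8, 55.1]
eef_rot: [0.668, 0.744, -0.0, 0.0]
ft_force: [0.4, -1.0, -1.1]
opening: 12.4
t14.43 pos [529.1 144.8  55.1] yaw 1.679 xz -0.0002 yz -0.0001 F [ 0.4 -1.  -1.1] M [-0.16 -0.12  0.02] open 12.4 q [ 0.06  0.2   1.91 -0.    1.03 -0.05]
```

```bash
for i in 1 2 3; do python3 -m handwheel '[{"travel":[1.5,0,0],"dr":[0,0,0],"claw":0},{"travel":[1.5,0,0],"dr":[0,0,0],"claw":0}]' | tr '\n' ' '; echo; done
```

```text
time_s: 14.6 eef_pos: [528.8, 147.8, 55.1] eef_rot: [0.668, 0.744, -0.0, 0.0] ft_force: [-0.4, 0.2, -1.1] opening: 12.5 
time_s: 14.77 eef_pos: [528.5, 150.8, 55.2] eef_rot: [0.668, 0.744, -0.0, 0.0] ft_force: [-0.9, -0.3, -0.9] opening: 12.5 
time_s: 14.93 eef_pos: [528.1, 153.8, 55.1] eef_rot: [0.668, 0.744, -0.0, 0.0] ft_force: [0.3, 0.1, -1.4] opening: 12.5
```

```bash
python3 -m handwheel '[{"travel":[1.5,0,0],"dr":[0,0,0],"claw":0},{"travel":[1.5,0,0],"dr":[0,0,0],"claw":0},{"travel":[1.5,0,0],"dr":[0,0,0],"claw":0}]' | tr '\n' ' '
```

```text
time_s: 15.18 eef_pos: [527.7, 158.3, 55.2] eef_rot: [0.668, 0.744, -0.0, 0.0] ft_force: [0.4, -0.6, -1.0] opening: 12.7
```

```bash
python3 -m handwheel '[{"travel":[1.5,0,0],"dr":[0,0,0],"claw":0},{"travel":[1.5,0,0],"dr":[0,0,0],"claw":0},{"travel":[1.5,0,0],"dr":[0,0,0],"claw":0}]' | tr '\n' ' '
```

```text
time_s: 15.43 eef_pos: [527.2, 162.7, 55.2] eef_rot: [0.668, 0.744, -0.0, 0.0] ft_force: [0.2, -0.2, -1.5] opening: 12.8
```

```bash
python3 -m handwheel '[{"travel":[1.5,0,0],"dr":[0,0,0],"claw":0},{"travel":[1.5,0,0],"dr":[0,0,0],"claw":0},{"travel":[1.5,0,0],"dr":[0,0,0],"claw":0}]' | tr '\n' ' '
```

```text
time_s: 15.68 eef_pos: [527.0, 165.9, 55.2] eef_rot: [0.668, 0.745, -0.001, 0.001] ft_force: [-0.1, -6.6, -1.6] opening: 12.5
```

Piston contact at TCP y ≈ 164 with a drag of about 6.6 N. I'll carry on slower.

```bash
python3 -m handwheel '[{"travel":[1,0,0],"dr":[0,0,0],"claw":0},{"travel":[1,0,0],"dr":[0,0,0],"claw":0},{"travel":[1,0,0],"dr":[0,0,0],"claw":0},{"travel":[1,0,0],"dr":[0,0,0],"claw":0}]' | tr '\n' ' '
```

```text
time_s: 16.02 eef_pos: [526.6, 169.7, 55.2] eef_rot: [0.668, 0.744, -0.001, 0.001] ft_force: [0.9, -7.1, -1.3] opening: 12.8
```

```bash
python3 -m handwheel '[{"travel":[1,0,0],"dr":[0,0,0],"claw":0},{"travel":[1,0,0],"dr":[0,0,0],"claw":0},{"travel":[1,0,0],"dr":[0,0,0],"claw":0},{"travel":[1,0,0],"dr":[0,0,0],"claw":0}]' | tr '\n' ' '
```

```text
time_s: 16.35 eef_pos: [526.1, 173.6, 55.1] eef_rot: [0.668, 0.744, -0.001, 0.001] ft_force: [1.2, -5.8, -0.5] opening: 13.1
```

```bash
python3 -m handwheel '[{"travel":[1,0,0],"dr":[0,0,0],"claw":0},{"travel":[1,0,0],"dr":[0,0,0],"claw":0},{"travel":[1,0,0],"dr":[0,0,0],"claw":0},{"travel":[1,0,0],"dr":[0,0,0],"claw":0}]' | tr '\n' ' '
python3 -c "
from h import *
st()"
```

```text
time_s: 16.68 eef_pos: [525.7, 177.6, 55.1] eef_rot: [0.668, 0.744, -0.001, 0.001] ft_force: [0.3, -7.3, -0.6] opening: 12.6 t16.68 pos [525.7 177.6  55.1] yaw 1.679 xz -0.0032 yz -0.0001 F [ 0.3 -7.3 -0.6] M [-1.29 -0.26 -0.03] open 12.6 q [ 0.12  0.21  1.9  -0.    1.03  0.02]
```

```bash
python3 -m handwheel '[{"travel":[1,0,0],"dr":[0,0,0],"claw":0},{"travel":[1,0,0],"dr":[0,0,0],"claw":0},{"travel":[1,0,0],"dr":[0,0,0],"claw":0},{"travel":[1,0,0],"dr":[0,0,0],"claw":0}]' | tr '\n' ' '
```

```text
time_s: 17.02 eef_pos: [525.2, 181.6, 55.1] eef_rot: [0.668, 0.744, -0.001, 0.001] ft_force: [0.7, -7.5, -1.1] opening: 12.6
```

```bash
python3 -m handwheel '[{"travel":[0.8,0,0],"dr":[0,0,0],"claw":0},{"travel":[0.8,0,0],"dr":[0,0,0],"claw":0},{"travel":[0.8,0,0],"dr":[0,0,0],"claw":0},{"travel":[0.8,0,0],"dr":[0,0,0],"claw":0}]' | tr '\n' ' '
```

```text
time_s: 17.35 eef_pos: [524.9, 184.8, 55.1] eef_rot: [0.668, 0.744, -0.001, 0.001] ft_force: [0.3, -6.8, -0.6] opening: 12.5
```

```bash
python3 -m handwheel '[{"travel":[0.5,0,0],"dr":[0,0,0],"claw":0},{"travel":[0.5,0,0],"dr":[0,0,0],"claw":0},{"travel":[0.5,0,0],"dr":[0,0,0],"claw":0}]' | tr '\n' ' '
```

```text
time_s: 17.6 eef_pos: [524.7, 186.2, 55.1] eef_rot: [0.668, 0.744, -0.001, 0.001] ft_force: [0.9, -6.8, -1.2] opening: 12.6
```

```bash
python3 -m handwheel '[{"travel":[0.4,0,0],"dr":[0,0,0],"claw":0},{"travel":[0.4,0,0],"dr":[0,0,0],"claw":0},{"travel":[0.4,0,0],"dr":[0,0,0],"claw":0}]' | tr '\n' ' '
```

```text
time_s: 17.85 eef_pos: [524.6, 187.5, 55.1] eef_rot: [0.668, 0.744, -0.001, 0.001] ft_force: [0.7, -7.0, -1.3] opening: 12.8
```

```bash
python3 -m handwheel '[{"travel":[0.4,0,0],"dr":[0,0,0],"claw":0},{"travel":[0.4,0,0],"dr":[0,0,0],"claw":0},{"travel":[0.4,0,0],"dr":[0,0,0],"claw":0}]' | tr '\n' ' '
```

```text
time_s: 18.1 eef_pos: [524.5, 188.6, 55.1] eef_rot: [0.668, 0.744, -0.001, 0.001] ft_force: [0.9, -6.3, -1.4] opening: 12.3
```

```bash
python3 -m handwheel '[{"travel":[0.4,0,0],"dr":[0,0,0],"claw":0},{"travel":[0.4,0,0],"dr":[0,0,0],"claw":0}]' | tr '\n' ' '
```

```text
time_s: 18.27 eef_pos: [524.4, 189.4, 55.1] eef_rot: [0.668, 0.744, -0.001, 0.001] ft_force: [0.8, -6.6, -1.0] opening: 12.5
```

```bash
python3 -m handwheel '[{"travel":[0.4,0,0],"dr":[0,0,0],"claw":0},{"travel":[0.4,0,0],"dr":[0,0,0],"claw":0}]' | tr '\n' ' '
```

```text
time_s: 18.43 eef_pos: [524.3, 190.2, 55.1] eef_rot: [0.668, 0.744, -0.001, 0.001] ft_force: [0.5, -5.7, -1.0] opening: 12.8
```

```bash
python3 -m handwheel '[{"travel":[0.4,0,0],"dr":[0,0,0],"claw":0},{"travel":[0.4,0,0],"dr":[0,0,0],"claw":0}]' | tr '\n' ' '
```

```text
time_s: 18.6 eef_pos: [524.2, 191.0, 55.1] eef_rot: [0.668, 0.744, -0.001, 0.001] ft_force: [1.2, -6.4, -1.5] opening: 12.6
```

```bash
python3 -m handwheel '[{"travel":[0.4,0,0],"dr":[0,0,0],"claw":0},{"travel":[0.4,0,0],"dr":[0,0,0],"claw":0}]' | tr '\n' ' '
```

```text
time_s: 18.77 eef_pos: [524.1, 191.8, 55.1] eef_rot: [0.668, 0.744, -0.001, 0.001] ft_force: [0.5, -6.4, -1.9] opening: 12.6
```

```bash
python3 -m handwheel '[{"travel":[0.4,0,0],"dr":[0,0,0],"claw":0},{"travel":[0.4,0,0],"dr":[0,0,0],"claw":0}]' | tr '\n' ' '
```

```text
time_s: 18.93 eef_pos: [524.1, 192.6, 55.1] eef_rot: [0.668, 0.744, -0.001, 0.001] ft_force: [0.4, -5.9, -1.2] opening: 12.2
```

```bash
python3 -m handwheel '[{"travel":[0.4,0,0],"dr":[0,0,0],"claw":0}]' | tr '\n' ' '
```

```text
time_s: 19.02 eef_pos: [524.0, 193.0, 55.1] eef_rot: [0.668, 0.744, -0.001, 0.001] ft_force: [1.1, -6.7, -1.5] opening: 12.5
```

```bash
python3 -m handwheel '[{"travel":[0.4,0,0],"dr":[0,0,0],"claw":0}]' | tr '\n' ' '
```

```text
time_s: 19.1 eef_pos: [523.9, 193.4, 55.1] eef_rot: [0.668, 0.744, -0.001, 0.001] ft_force: [-0.1, -7.0, -1.7] opening: 12.6
```

```bash
python3 -m handwheel '[{"travel":[0.3,0,0],"dr":[0,0,0],"claw":0},{"travel":[0.3,0,0],"dr":[0,0,0],"claw":0}]' | tr '\n' ' '
```

```text
time_s: 19.27 eef_pos: [523.9, 194.0, 55.1] eef_rot: [0.668, 0.744, -0.001, 0.001] ft_force: [1.5, -6.8, -2.4] opening: 13.2
```

```bash
python3 -m handwheel '[{"travel":[0.3,0,0],"dr":[0,0,0],"claw":0},{"travel":[0.3,0,0],"dr":[0,0,0],"claw":0}]' | tr '\n' ' '
```

```text
time_s: 19.43 eef_pos: [523.9, 194.3, 55.1] eef_rot: [0.668, 0.744, -0.001, 0.001] ft_force: [0.7, -9.5, -1.4] opening: 12.9
```

```bash
python3 -m handwheel '[{"travel":[0.3,0,0],"dr":[0,0,0],"claw":0},{"travel":[0.3,0,0],"dr":[0,0,0],"claw":0}]' | tr '\n' ' '
```

```text
time_s: 19.6 eef_pos: [523.9, 194.4, 55.1] eef_rot: [0.668, 0.745, -0.002, 0.002] ft_force: [1.2, -10.2, -1.1] opening: 12.8
```

The force is rising while the position stalls at 194.3, which looks like the stop. I'll build up to about 15 N.

```bash
python3 -m handwheel '[{"travel":[0.3,0,0],"dr":[0,0,0],"claw":0},{"travel":[0.2,0,0],"dr":[0,0,0],"claw":0}]' | tr '\n' ' '
```

```text
time_s: 19.77 eef_pos: [523.9, 194.4, 55.1] eef_rot: [0.668, 0.745, -0.002, 0.002] ft_force: [1.5, -11.7, -1.4] opening: 12.5
```

```bash
python3 -m handwheel '[{"travel":[0.2,0,0],"dr":[0,0,0],"claw":0},{"travel":[0,0,0],"dr":[0,0,0],"claw":0}]' | tr '\n' ' '
python3 -c "
from h import *
st()"
```

```text
time_s: 19.93 eef_pos: [523.9, 194.4, 55.1] eef_rot: [0.668, 0.745, -0.002, 0.002] ft_force: [0.1, -12.3, -0.8] opening: 12.5 t19.93 pos [523.9 194.4  55.1] yaw 1.680 xz -0.0061 yz -0.0004 F [  0.1 -12.3  -0.8] M [-2.21 -0.31 -0.06] open 12.5 q [ 0.16  0.22  1.88 -0.01  1.03  0.05]
```

```bash
python3 -m handwheel '[{"travel":[0.4,0,0],"dr":[0,0,0],"claw":0},{"travel":[0.4,0,0],"dr":[0,0,0],"claw":0},{"travel":[0,0,0],"dr":[0,0,0],"claw":0},{"travel":[0,0,0],"dr":[0,0,0],"claw":0}]' | tr '\n' ' '
python3 -c "
from h import *
st()"
```

```text
time_s: 20.27 eef_pos: [523.9, 194.5, 55.0] eef_rot: [0.667, 0.745, -0.003, 0.003] ft_force: [2.2, -14.9, -1.8] opening: 12.7 t20.27 pos [523.9 194.5  55. ] yaw 1.680 xz -0.0075 yz -0.0006 F [  2.2 -14.9  -1.8] M [-2.71 -0.38 -0.02] open 12.7 q [ 0.16  0.22  1.88 -0.01  1.03  0.05]
```

```bash
python3 -m handwheel '[{"travel":[0.2,0,0],"dr":[0,0,0],"claw":0},{"travel":[0,0,0],"dr":[0,0,0],"claw":0},{"travel":[0,0,0],"dr":[0,0,0],"claw":0},{"travel":[0,0,0],"dr":[0,0,0],"claw":0}]' | tr '\n' ' '
python3 - <<'E'
from h import *
st()
p,d=bot.camera('side');crop(p,240,160,120,140,4,'pics/s7.png')
st()
C=cloud('side',d).reshape(-1,3);x,y,z=C.T
m=(abs(x-520)<22)&(z>81)&(z<97)&(y>195)&(y<240)
for k in range(195,240,3):
    q=m&(y>=k)&(y<k+3); print(k,q.sum(), z[q].max().round(1) if q.any() else '')
E
```

```text
time_s: 20.6 eef_pos: [524.0, 194.5, 55.0] eef_rot: [0.667, 0.745, -0.003, 0.003] ft_force: [1.7, -14.7, -1.8] opening: 12.7 t20.60 pos [524.  194.5  55. ] yaw 1.680 xz -0.0078 yz -0.0006 F [  1.7 -14.7  -1.8] M [-2.82 -0.4  -0.01] open 12.7 q [ 0.16  0.22  1.88 -0.01  1.03  0.05]
t20.65 pos [524.  194.5  55. ] yaw 1.680 xz -0.0079 yz -0.0005 F [  1.2 -15.7  -0.7] M [-2.83 -0.41 -0.02] open 12.7 q [ 0.16  0.22  1.88 -0.01  1.03  0.05]
195 5 94.8
198 4 93.0
201 25 96.8
204 28 96.8
207 3 93.5
210 0 
213 0 
216 1 87.7
219 11 90.7
222 17 91.0
225 7 93.0
228 11 91.8
231 21 95.2
234 15 92.3
237 19 91.6
```

View pics/s7.png

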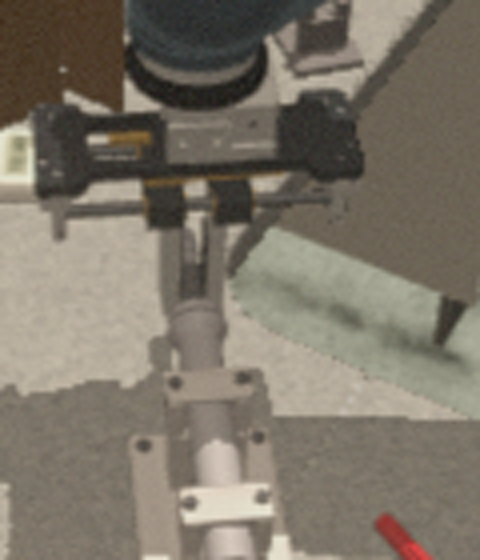

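The side crop shows the collar just outside the flare at (195,325). The push reads a steady 15 N with no motion at y = 194.5. I'll relax the push and release.

```bash
python3 -m handwheel '[{"travel":[-0.8,0,0],"dr":[0,0,0],"claw":0},{"travel":[-0.8,0,0],"dr":[0,0,0],"claw":0},{"travel":[-0.4,0,0],"dr":[0,0,0],"claw":0},{"travel":[0,0,0],"dr":[0,0,0],"claw":0}]' | tr '\n' ' '
python3 -m handwheel '[{"travel":[0,0,0],"dr":[0,0,0],"claw":0.2},{"travel":[0,0,0],"dr":[0,0,0],"claw":0.4},{"travel":[0,0,0],"dr":[0,0,0],"claw":0.7},{"travel":[0,0,0],"dr":[0,0,0],"claw":0.8},{"travel":[0,0,0],"dr":[0,0,0],"claw":0.8},{"travel":[0,0,0],"dr":[0,0,0],"claw":0.8},{"travel":[0,0,0],"dr":[0,0,0],"claw":0.8},{"travel":[0,0,0],"dr":[0,0,0],"claw":0.8}]' 20 | tr '\n' ' '
```

```text
time_s: 20.98 eef_pos: [523.9, 194.4, 55.1] eef_rot: [0.668, 0.744, -0.001, 0.001] ft_force: [1.1, -7.5, -1.2] opening: 12.6 time_s: 21.65 eef_pos: [523.5, 196.4, 55.2] eef_rot: [0.668, 0.744, -0.0, 0.0] ft_force: [0.7, -0.6, 0.1] opening: 62.4
```

Released. I'll raise clear, back off, and look.

```bash
python3 -m handwheel '[{"travel":[0,0,-5],"dr":[0,0,0],"claw":0.8},{"travel":[0,0,-12],"dr":[0,0,0],"claw":0.8},{"travel":[0,0,-20],"dr":[0,0,0],"claw":0.8},{"travel":[0,0,-25],"dr":[0,0,0],"claw":0.8},{"travel":[0,0,-25],"dr":[0,0,0],"claw":0.8},{"travel":[-15,0,-20],"dr":[0,0,0],"claw":0.8},{"travel":[-30,0,0],"dr":[0,0,0],"claw":0.8},{"travel":[-35,0,0],"dr":[0,0,0],"claw":0.8},{"travel":[-35,0,0],"dr":[0,0,0],"claw":0.8},{"travel":[-35,0,0],"dr":[0,0,0],"claw":0.8},{"travel":[-25,0,0],"dr":[0,0,0],"claw":0.8},{"travel":[-10,0,0],"dr":[0,0,0],"claw":0.8}]' | tr '\n' ' '
python3 -m handwheel '[{"travel":[0,0,0],"dr":[0,0,0],"claw":0.8},{"travel":[0,0,0],"dr":[0,0,0],"claw":0.8},{"travel":[0,0,0],"dr":[0,0,0],"claw":0.8}]' | tr '\n' ' '
python3 - <<'E'
from h import *
p,d=bot.camera('side');cv2.imwrite('pics/s8.png',p[:,:,::-1])
crop(p,240,180,100,120,5,'pics/s8c.png')
fitrod('side',d,130,195,528,73,165)
C=cloud('side',d).reshape(-1,3);x,y,z=C.T
for k in range(190,236,3):
    q=(abs(x-520)<22)&(z>79)&(z<97)&(y>=k)&(y<k+3); print(k,q.sum(),end='; ')
p,d=bot.camera('top');cv2.imwrite('pics/t8.png',p[:,:,::-1])
crop(p,180,170,140,80,5,'pics/t8c.png')
C=cloud('top',d).reshape(-1,3);x,y,z=C.T
m=(abs(x-(510-.11*(y-315)))<5)&(z>55)&(z<90)&(y>90)&(y<225);print('\nhandle end',np.sort(y[m])[:4])
st()
E
```

```text
time_s: 22.65 eef_pos: [544.1, 9.5, 163.6] eef_rot: [0.669, 0.743, 0.0, 0.001] ft_force: [-0.1, -0.6, -0.1] opening: 75.2 time_s: 22.9 eef_pos: [543.4, 13.6, 162.5] eef_rot: [0.667, 0.745, 0.0, 0.0] ft_force: [-0.1, 0.4, 0.4] opening: 75.2 side 77 x 526.9 z 73.7 sx -0.096 sz 0.008 at y=165 err 0.45 max y [194.1 194.7 194.9]
190 2; 193 5; 196 1; 199 5; 202 4; 205 3; 208 1; 211 0; 214 0; 217 8; 220 10; 223 16; 226 2; 229 17; 232 17; 235 24; 
handle end [149.85931998 149.90201024 150.069398   152.79930073]
t23.00 pos [543.3  13.8 162.2] yaw 1.681 xz 0.0000 yz -0.0001 F [-0.2 -0.4  0.1] M [-0.05 -0.05  0.03] open 75.2 q [-0.18  0.04  1.87  0.    1.23 -0.29]
```

View pics/s8.png

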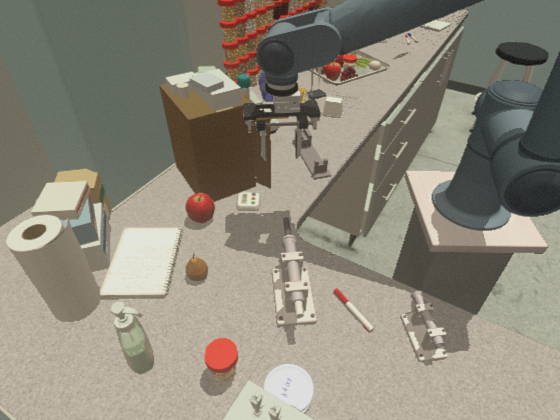

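View pics/s8c.png

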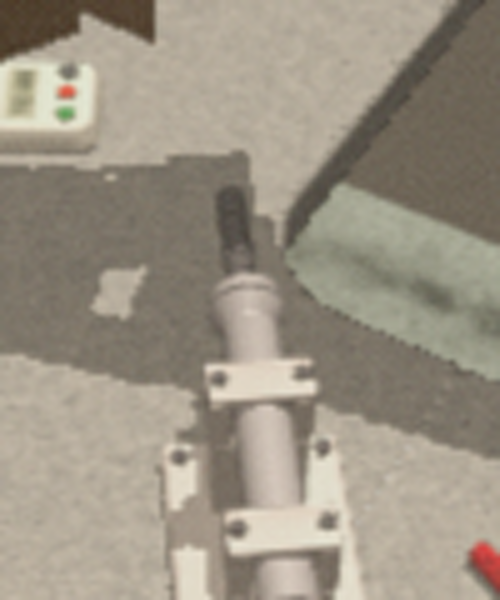

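View pics/t8c.png

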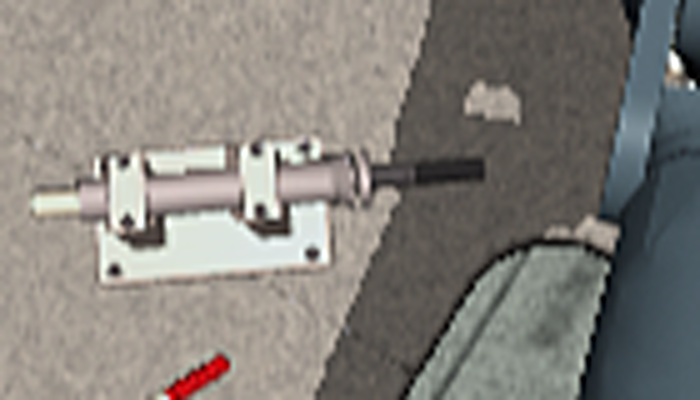

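The top crop shows the rod in the tube with the collar just outside the mouth at (360,177), and the white piston out of the back at (50,203). The handle end at y ≈ 150 puts the tip about 144 mm in, which agrees with the wrist estimate of 143.7 mm. The bystanders are where they were.

```bash
python3 -c "
from rig import bot
print(bot.hand_in())"
```

```text
the job is handed in; nothing more can be done
None
```

The job is done and handed in at about 23 s of the 72 s allowed.

**What I did:** I lifted the rod off its rest by the bare shaft and pushed it about 77 mm into the mouth without noticeable force. I let go there, took a fresh hold on the handle behind the collar, and levelled the sag (measured slope about 0.06, then 0.00). I then pushed the piston through about 30 mm at a drag of 6 to 7 N. At the end the position stalled at y = 194.4 mm while the force kept rising. I held a steady push of about 15 N there (highest reading 15.7 N), eased off, let go and backed the arm clear.

**Last checks:**
- **Depth:** the tip is about 144 mm inside by both the arm position and the camera view of the handle end. That is within the 118 to 148 mm expected at home.
- **Rod and piston:** the collar is about 6 mm outside the mouth, and the piston shows at the back of the tube.
- **Surroundings:** the timer, apple, pear, petri dishes and seed cup look unmoved by eye, and the wrist force is about zero.

No check failed. The two cameras differed by up to about 3 mm in absolute x, so I lined the rod up with the tube within each view.

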